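Put the spice jars away in two neat rows

TASK

Put the two tall jars and the two squat tins from the bench onto the two-step rack: tall jars in one straight row with the tall jar already on the upper step, squat tins in one straight row with the tin already on the lower step, each row along the middle line of its step and every neighbour less than a finger's width (about 15 mm) from the next, all standing upright. Set them down rather than dropping them, leave the jar and tin already on the rack where they are, and do not disturb the pepper mill, ramekin, mug of skewers or canister.

Things in the scene. Friction and masses are not known exactly. Their poses are not given: they have to be found in the camera images.
- rack: fixed two-step wooden rack, 240 (x) by 324 (y) mm. Origin on the bench under its centre; x runs from low front to high back, y along the steps. Lower step: top 20 mm above bench, x -120 to 0, middle line x=-60 mm. Upper: top 60 mm, x 0 to 120, middle line x=60 mm. Both y -150 to 150 mm, between end cheeks 12 mm thick rising 15 mm above each step; no front or back lip, riser at x=0
- tall_a_c (a point): upright round brushed-steel jar with a flat pale wooden lid, diameter 46 mm, height 95 mm, about 0.16 kg; stands loose on the bench. The point is its centre, half-way up (47.5 mm above its underside); z is its upright axis
- tall_b_c (a point): upright round brushed-steel jar with a flat pale wooden lid, diameter 46 mm, height 95 mm, about 0.16 kg; stands loose on the bench. The point is its centre, half-way up (47.5 mm above its underside); z is its upright axis
- tall_shelved_c (a point): upright round brushed-steel jar with a flat pale wooden lid, diameter 46 mm, height 95 mm, about 0.16 kg; already stands on the middle line of the rack's upper step, anywhere within 90 mm of its mid-width, loose. The point is its centre, half-way up (47.5 mm above its underside); z is its upright axis
- tin_a_c (a point): squat upright round brushed-steel tin with a flat pale wooden lid, diameter 50 mm, height 62 mm, about 0.12 kg; stands loose on the bench. The point is its centre, half-way up (31 mm above its underside); z is its upright axis
- tin_b_c (a point): squat upright round brushed-steel tin with a flat pale wooden lid, diameter 50 mm, height 62 mm, about 0.12 kg; stands loose on the bench. The point is its centre, half-way up (31 mm above its underside); z is its upright axis
- tin_shelved_c (a point): squat upright round brushed-steel tin with a flat pale wooden lid, diameter 50 mm, height 62 mm, about 0.12 kg; already stands on the middle line of the rack's lower step, anywhere within 90 mm of its mid-width, loose. The point is its centre, half-way up (31 mm above its underside); z is its upright axis
- mill: bystander: turned dark wooden pepper mill, 52 mm across, 150 mm high, loose, stands among the jars. Origin: centre of its underside
- ramekin: bystander: small white ceramic bowl, 72 mm across, 40 mm high, loose, stands among the jars. Origin: centre of its underside
- mug: bystander: white ceramic mug, 80 mm across, 95 mm high, handle reaching 71 mm from its axis towards its own +y, with wooden skewers that stick up to 230 mm above the bench and lean out up to 40 mm from the axis. Loose. Origin: centre of its underside
- canister: bystander: stainless canister with a twist cap, 104 mm across, 164 mm high, loose. Origin: centre of its underside
Things that resemble listed ones, but are neither listed nor needed, are in the scene too. What is shaped like the part that bears tall_b_c but red is not meant.

How it is judged:
At the end, for the whole second after the job is handed in: All three tall jars stand upright (within 0.1 rad) on the upper step and all three squat tins on the lower step, each centre within 13 mm of the step's middle line and 6 mm of its standing height; in each row the gap between neighbours is under 18 mm (any order); everything at rest (under 0.02 m/s) (x of tall_a_c in the frame of rack between 0.047 and 0.073 m and z of tall_a_c in the frame of rack between 0.1015 and 0.1135 m and angle between each of tall_a_c, tall_b_c, tall_shelved_c, tin_a_c, tin_b_c, tin_shelved_c's own z axis and vertical below 0.1 rad and linear speed of each of tall_a, tall_b, tall_shelved, tin_a, tin_b, tin_shelved below 0.02 m/s and x of tall_b_c in the frame of rack between 0.047 and 0.073 m and z of tall_b_c in the frame of rack between 0.1015 and 0.1135 m and x of tall_shelved_c in the frame of rack between 0.047 and 0.073 m and z of tall_shelved_c in the frame of rack between 0.1015 and 0.1135 m and ((horizontal distance between tall_a_c and tall_b_c below 0.064 m and horizontal distance between tall_a_c and tall_shelved_c below 0.064 m) or (horizontal distance between tall_b_c and tall_shelved_c below 0.064 m and horizontal distance between tall_b_c and tall_a_c below 0.064 m) or (horizontal distance between tall_shelved_c and tall_a_c below 0.064 m and horizontal distance between tall_shelved_c and tall_b_c below 0.064 m)) and x of tin_a_c in the frame of rack between -0.073 and -0.047 m and z of tin_a_c in the frame of rack between 0.045 and 0.057 m and x of tin_b_c in the frame of rack between -0.073 and -0.047 m and z of tin_b_c in the frame of rack between 0.045 and 0.057 m and x of tin_shelved_c in the frame of rack between -0.073 and -0.047 m and z of tin_shelved_c in the frame of rack between 0.045 and 0.057 m and ((horizontal distance between tin_a_c and tin_b_c below 0.068 m and horizontal distance between tin_a_c and tin_shelved_c below 0.068 m) or (horizontal distance between tin_b_c and tin_shelved_c below 0.068 m and horizontal distance between tin_b_c and tin_a_c below 0.068 m) or (horizontal distance between tin_shelved_c and tin_a_c below 0.068 m and horizontal distance between tin_shelved_c and tin_b_c below 0.068 m))); the robot touches nothing.
It fails at once if a jar or tin is dropped, flung or knocked down (moves faster than 0.75 m/s while the fingers do not hold it) ((linear speed of tall_a above 0.75 m/s and contact force between the fingers and tall_a below 0.01 N) or (linear speed of tall_b above 0.75 m/s and contact force between the fingers and tall_b below 0.01 N) or (linear speed of tin_a above 0.75 m/s and contact force between the fingers and tin_a below 0.01 N) or (linear speed of tin_b above 0.75 m/s and contact force between the fingers and tin_b below 0.01 N)).
It fails at once if a jar or tin that was already on the rack is shifted by more than 15 mm (distance of any of tall_shelved_c, tin_shelved_c from where it was at the start of the episode above 0.015 m).
It fails at once if a bystander (pepper mill, ramekin, mug of skewers, canister) is shifted by more than 20 mm or tipped (distance of any of mill, ramekin, mug, canister from where it was at the start of the episode above 0.02 m or angle between any of mill, ramekin, mug, canister's own z axis and vertical above 0.35 rad).
It also fails if it takes over 72 s, if anything falls off the work surface, if the arm or the gripper's body presses on something with over 40 N, if the wrist force passes 120 N, or if a joint passes its speed limit or range.

ROBOT

A 6-joint arm with a two-finger parallel gripper is mounted at the origin on the work surface. World frame = base frame: x ahead of the robot, y to its left, z up, the work surface at z = 0. Lengths are in m, angles in rad, forces in N, time in s.
With the tool pointing down it reaches from about 0.225 to 0.875 m from the base axis. Payload 3.4 kg.
Tool frame: the origin (TCP) lies at the very end of the fingers, on their centre line; the grasp point (between the pads) lies 19 mm behind it (manip.hold_point_z is the distance from the TCP to the grasp point, in m); z points along the fingers, x is the direction in which the jaws open and shut, and the axes are right-handed (so a half turn about z gives the same grasp; the last joint's range is limited). The gripper opens to 85 mm and grips with 20 to 120 N. Pads are 22 mm wide; open, the fingers measure 114 mm over their backs; the gripper's body (76 mm by 85 mm) begins 54 mm behind the grasp point. The pads swing forward as they close: fully open they stand 13 mm farther back than shut.
Start: joints at [1.043, 0.276, 1.505, -0, 1.361, -0.121], TCP at [0.228, 0.528, 0.231] pointing down, gripper open.
Joint ranges: [-2.89, 2.89], [-0.75, 2.08], [0.22, 2.7], [-1.18, 4.32], [0.11, 2.71], [-2.7, 2.7]. Speed limits (rad/s): [2.57, 2.57, 3.14, 3.14, 3.14, 3.14].

INTERFACE

Orientations are given as a unit quaternion [w, x, y, z].
In Python, from rig import telemetry, cams, manip, finder gives the robot as it stands. The module is installed in compiled form; this text tells all that it offers.
- The arm moves only by the tool carry_out, never from a script. Its argument "rows" is a list that holds one entry, the list of rows, each a list of 5 numbers: the gripper's target within -1 to 1 (fully open at 1, half-way at 0, shut at -1), then the shift along the world's x, y, z in cm, then the turn about the world's z in rad. A call has 1 to 12 rows; each row shifts and turns the commanded pose from where the row before left it; what a row does not reach is not made up. A row lasts 1/10 s, in which the tool goes at most 50 mm and 8.59 degrees, less where a joint would pass 70% of its speed; a pose out of reach is approached as far as the arm can. A call with a gripper value outside its range is refused whole. The fingers move at their own pace and stop on an object; "force" is the grip in N (left out, the last holds). Time passes only in rows, so rows that do not move let the fingers close. It gives the time, the measured TCP pose, the force and the opening at its end, in the units of the state.
- telemetry.get_state(): the state, without advancing time (a new reading comes with each control period).
- cams.get_image(name): name is "scene" or "top" or "wrist"; returns a dict with "image" (400x640x3 uint8, red, green, blue), "camera_matrix" (3x3 intrinsics, pixels), "eye" and "attitude" of the camera in the world. Camera axes: x right, y down, z forward; pixel columns grow to the right and rows downward; lengths in m; the calibration is good to about 2 mm. A picture is of the moment at which its call begins. There is no depth.
- manip.sign_off(): hands the job in, once; it reports no verdict.
Trained networks look in a picture, given as the dict that the camera call returned (one of the last four; its "shot" number tells which), for a name from the list of things; names that differ only in an ending like _2 or _b are one class to them, and where a whole thing is asked for, a point or a joint stands for the part that bears it (a point fixed in the world has none). Each returns a list of dicts, best first, with "confidence" (0 to 1); they miss things now and then, are a little off and sometimes report something else, mostly with a low value. They report only what shows in the picture. A call takes as long as a camera call. They do not tell look-alikes from the thing itself.
- finder.boxes_of(picture, thing): "xy" ([column, row] in pixels, amid what is visible of it).
The state is a dict: "clock": time; "qpos": joint angles; "qd": joint speeds; "effort": joint torques, N m; "position": TCP position; "ee_rot": TCP orientation; "contact_force": force on the tool from outside, world axes, zero at the start; "moment": the same for the moment, N m; "width": finger opening in m.
Only numpy, scipy, OpenCV 4.12 (cv2) and the standard library are available. Lean on these libraries where they do the work, as an engineer would, in place of code of your own. Each camera call takes 0.05 s, during which the arm holds its last target.

## Working session

There is one attempt and no reset: what is moved stays moved. The work goes in short steps, Python scripts to look and compute and a tool call to move; the robot and the scene stay as the last step left them, time stands still between calls to the robot, and variables do not carry over. Pictures are saved under pics/ and viewed, and the job is handed in when it is done.

Besides the shell and the picture viewer there is one more tool, called as a command line: name --argument value ..., lists and objects as JSON in quotes. carry_out: Moves the arm, as the interface text tells. Its arguments: {"type":"object","properties":{"rows":{"type":"array","items":{"type":"array","items":{"type":"array","items":{"type":"number"}}}},"force":{"type":"number"}},"required":["rows"]}

```bash
mkdir -p pics; ls; python3 - <<'E'
from rig import telemetry, cams, manip, finder
import cv2
s=telemetry.get_state();print(s)
for n in ["scene","top","wrist"]:
    p=cams.get_image(n)
    cv2.imwrite(f"pics/{n}0.png",p["image"][:,:,::-1])
    print(n,p["camera_matrix"],p["eye"],p["attitude"],p["shot"])
    for t in ["tall_a_c","tin_a_c","rack","mill","ramekin","mug","canister"]:
        print(t,[(([round(float(v)) for v in d["xy"]]),round(d["confidence"],2)) for d in finder.boxes_of(p,t)])
E
```

```text
pics
{'clock': 0.0, 'qpos': array([ 1.04299242e+00,  2.76589759e-01,  1.50615616e+00,  2.25317724e-05,
        1.36071123e+00, -1.21036848e-01]), 'qd': array([-0.00100868, -0.00303435,  0.00114846,  0.00094661, -0.00062998,
       -0.00103682]), 'effort': array([-2.66016374e-03, -4.16779947e+01, -2.45806825e+01, -6.34213320e-04,
        1.09330821e-02, -1.53623051e-05]), 'position': array([0.22723527, 0.52760196, 0.23043354]), 'ee_rot': array([ 4.04820845e-04,  8.35357820e-01,  5.49705779e-01, -8.39839542e-04]), 'contact_force': array([ 0.63884938, -0.07822702, -0.71472102]), 'moment': array([ 0.01177936,  0.06446608, -0.00909168]), 'width': 0.08551829675010326}
scene [[508.02859413   0.         311.29115754]
 [  0.         508.02859413 192.79471742]
 [  0.           0.           1.        ]] [1.12279515 0.22994733 0.95130147] [-0.1808621   0.57134481  0.75884536 -0.25496612] 1
tall_a_c [([462, 197], 0.86)]
tin_a_c [([346, 188], 0.75)]
rack [([223, 204], 0.86), ([424, 305], 0.45)]
mill [([464, 235], 0.82)]
ramekin [([347, 226], 0.86)]
mug [([324, 277], 0.59)]
canister [([425, 303], 0.57), ([320, 274], 0.44)]
top [[392.2854434    0.         322.37148724]
 [  0.         392.2854434  192.88484583]
 [  0.           0.           1.        ]] [0.37825883 0.04362277 0.86079083] [ 0.06737414 -0.63817255  0.76290845 -0.07853163] 2
tall_a_c [([168, 280], 0.78)]
tin_a_c [([290, 245], 0.7)]
rack [([412, 184], 0.73)]
mill [([154, 229], 0.61)]
ramekin [([279, 200], 0.73)]
mug [([270, 135], 0.63)]
canister [([167, 138], 0.96)]
wrist [[310.54347075   0.         315.97263007]
 [  0.         310.54347075 196.29920811]
 [  0.           0.           1.        ]] [0.15541163 0.55862001 0.37257393] [0.13108675 0.82478504 0.54318683 0.08656771] 3
tall_a_c [([253, 343], 0.77)]
tin_a_c [([131, 394], 0.74)]
rack []
mill []
ramekin []
mug []
canister []
```

View pics/scene0.png

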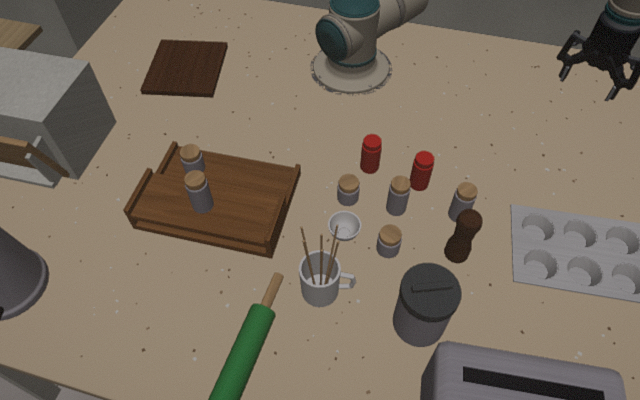

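View pics/top0.png

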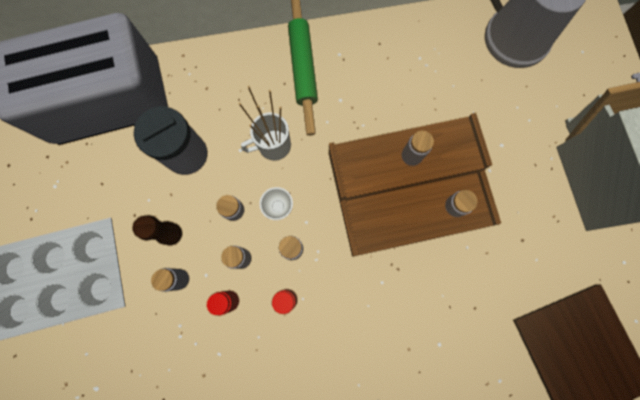

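View pics/wrist0.png

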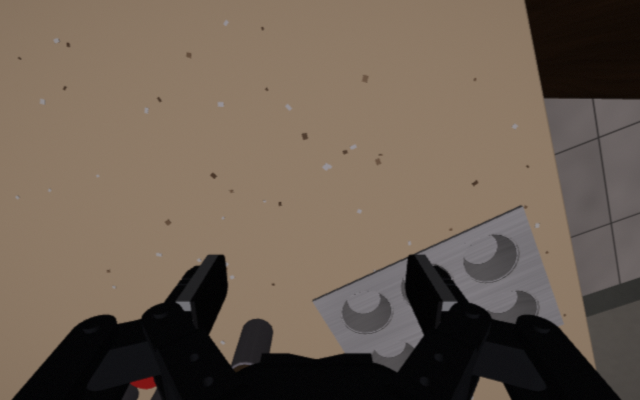

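The scene view shows four lidded jars or tins on the bench: tins at about (347,188) and (389,240), tall jars at (399,195) and (463,202). Two red look-alikes stand near (371,153) and (421,170). The top view shows lids at (290,247), (230,207), (235,257) and (165,279), with the rack spanning (330-500, 115-255).

```bash
cat > h.py <<'E'
import numpy as np, cv2
from scipy.spatial.transform import Rotation as R
def Rq(q): return R.from_quat([q[1],q[2],q[3],q[0]]).as_matrix()
def back(p,uv,z):
    K=p["camera_matrix"];Rm=Rq(p["attitude"]);e=np.array(p["eye"])
    d=Rm@np.linalg.solve(K,[uv[0],uv[1],1.]); return e+d*(z-e[2])/d[2]
def proj(p,X):
    K=p["camera_matrix"];Rm=Rq(p["attitude"]);c=(np.atleast_2d(X)-p["eye"])@Rm
    u=c@np.array(K).T; return u[:,:2]/u[:,2:]
def crop(p,x0,y0,x1,y1,s,fn):
    im=p["image"][y0:y1,x0:x1,::-1]; im=cv2.resize(im,None,fx=s,fy=s,interpolation=cv2.INTER_CUBIC)
    cv2.imwrite(fn,im)
E
python3 - <<'E'
from rig import *
from rig import cams
from h import *
import pickle
for n in ["scene","top"]:
    p=cams.get_image(n); pickle.dump({k:p[k] for k in ["image","camera_matrix","eye","attitude"]},open(n+".pkl","wb"))
    hsv=cv2.cvtColor(p["image"],cv2.COLOR_RGB2HSV)
    for nm,uv in [("c",(290,247)),("a",(235,257)),("b",(165,279)),("d",(230,207)),("s1",(421,142)),("s2",(463,202)),("table",(250,330))] if n=="top" else []:
        print(nm,hsv[uv[1],uv[0]],back(p,uv,.0).round(3))
t=pickle.load(open("top.pkl","rb"));crop(t,320,100,510,270,4,"pics/topr.png")
crop(t,130,180,320,320,4,"pics/topj.png")
t=pickle.load(open("scene.pkl","rb"));crop(t,120,130,320,270,4,"pics/scr.png")
crop(t,320,120,520,270,4,"pics/scj.png")
E
```

```text
c [ 18 128 161] [0.451 0.105 0.   ]
a [ 17 133 161] [0.451 0.225 0.   ]
b [ 17 136 167] [0.431 0.379 0.   ]
d [ 18 130 159] [0.562 0.222 0.   ]
s1 [ 18 133 172] [ 0.635 -0.231  0.   ]
s2 [ 18 134 158] [ 0.481 -0.291  0.   ]
table [ 21  75 203] [0.295 0.214 0.   ]
```

View pics/topr.png

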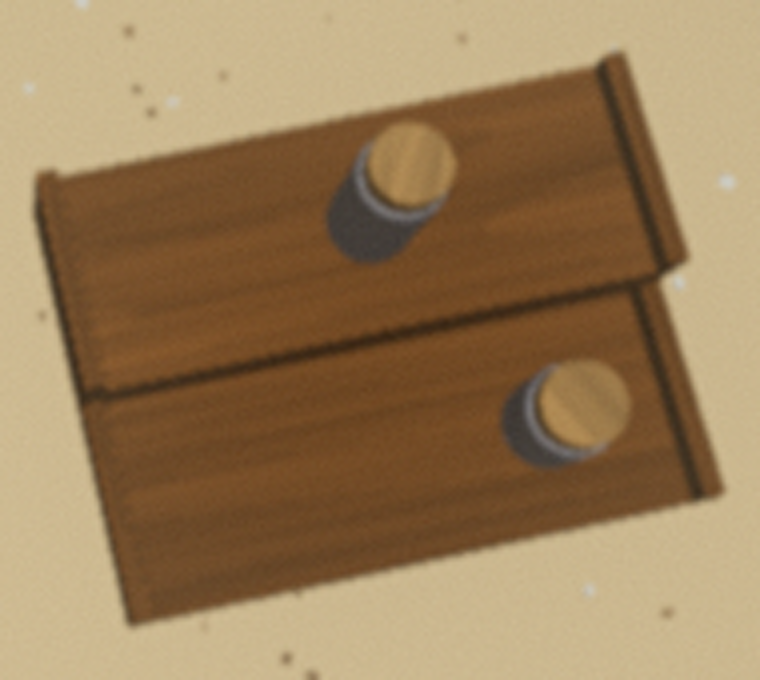

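View pics/topj.png

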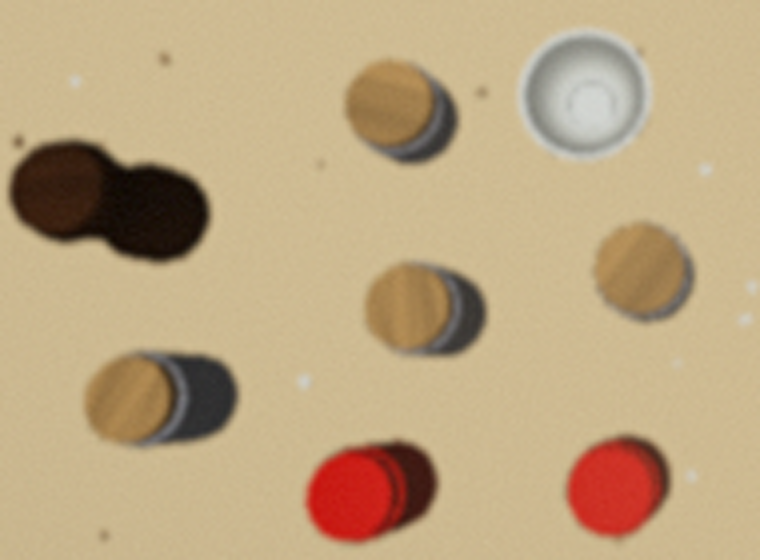

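View pics/scr.png

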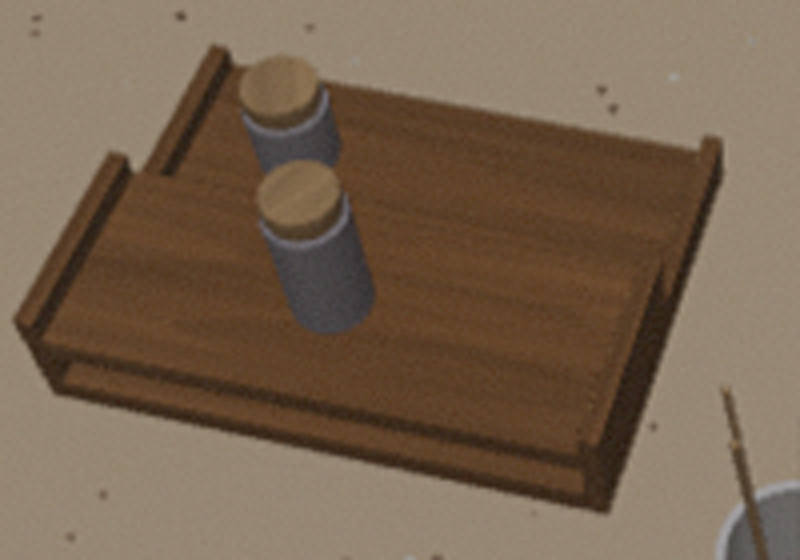

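View pics/scj.png

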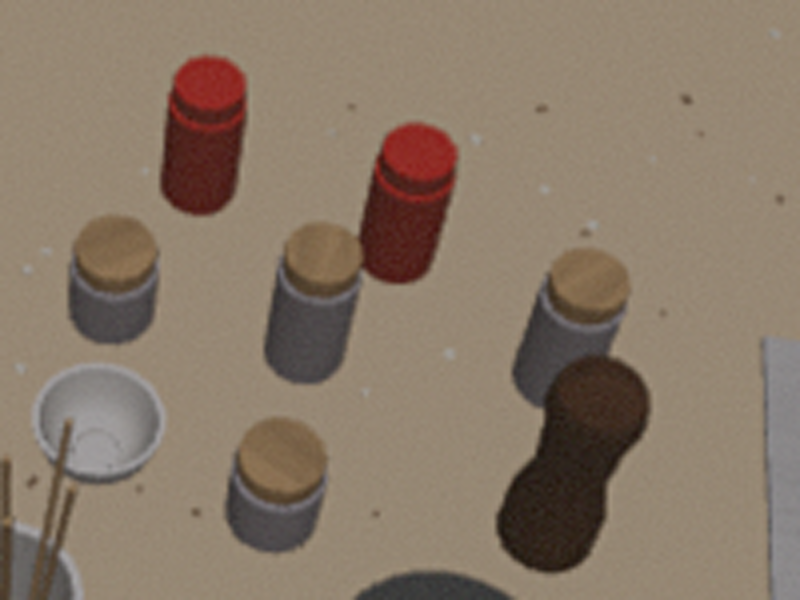

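```bash
cat > fit.py <<'E'
from h import *
import pickle
from scipy.optimize import least_squares
T=pickle.load(open("top.pkl","rb"));S=pickle.load(open("scene.pkl","rb"))
tp=lambda a:np.array(a)/4+[320,100]-.375
sp=lambda a:np.array(a)/4+[120,130]-.375
C=[(T,tp((626,52)),(.12,-.162,.075)),(T,tp((688,260)),(0,-.162,.075)),(T,tp((724,491)),(-.12,-.162,.035)),
(T,tp((37,175)),(.12,.162,.075)),(T,tp((132,626)),(-.12,.162,0.02)),
(S,sp((605,512)),(.12,.162,0)),(S,sp((58,392)),(.12,-.162,0)),(S,sp((16,320)),(.12,-.162,.075)),(S,sp((722,140)),(-.12,.162,.035)),(S,sp((215,45)),(-.12,-.162,.035))]
def tr(v,P):
    c,s=np.cos(v[2]),np.sin(v[2]);P=np.atleast_2d(P)
    return np.c_[v[0]+c*P[:,0]-s*P[:,1],v[1]+s*P[:,0]+c*P[:,1],P[:,2]]
def f(v): return np.concatenate([proj(p,tr(v,X))[0]-uv for p,uv,X in C])
if __name__=="__main__":
    r=least_squares(f,[.55,-.2,-.2],loss="soft_l1");v=r.x
    print(v.round(4));print(f(v).reshape(-1,2).round(1))
    for sel in (T,S):
        CC=[c for c in C if c[0] is sel]
        print(least_squares(lambda v:np.concatenate([proj(p,tr(v,X))[0]-uv for p,uv,X in CC]),v).x.round(4))
    tj=lambda a:np.array(a)/4+[130,180]-.375
    sj=lambda a:np.array(a)/4+[320,120]-.375
    L={"tin1":((390,102),(282,462),.062,0),"tin2":((640,268),(116,253),.062,0),"tallA":((408,306),(323,256),.095,0),"tallB":((128,399),(590,284),.095,0)}
    for k,(a,b,z,_) in L.items(): print(k,back(T,tj(a),z).round(4),back(S,sj(b),z).round(4))
    for k,a,b,z in (("tallS",(413,165),(301,200),.155),("tinS",(585,404),(280,91),.082)):
        for X in (back(T,tp(a),z),back(S,sp(b),z)):
            c,s=np.cos(v[2]),np.sin(v[2]);d=X[:2]-v[:2]
            print(k,X.round(4),"in rack",(c*d[0]+s*d[1]).round(4),(-s*d[0]+c*d[1]).round(4))
    for nm,uv,z in (("mill",(155,213),0),("millhead",(65,190),.15),("ram",(585,93),.04),("red1",(352,497),.1),("red2",(612,487),.1)): print(nm,back(T,tj(uv),z).round(3))
    print("mug",back(T,(270,132),.095).round(3),"can",back(T,(162,131),.164).round(3))
    im=T["image"][:,:,::-1].copy();im=cv2.resize(im,None,fx=4,fy=4)
    def seg(P): 
        u=(proj(T,tr(v,P))+.375)*4;cv2.polylines(im,[np.int32(u)],False,(255,255,0),1)
    seg([(-.06,-.15,.02),(-.06,.15,.02)]);seg([(.06,-.15,.06),(.06,.15,.06)])
    for y in(-.162,.162): seg([(-.12,y,.035),(0,y,.035),(0,y,.075),(.12,y,.075)])
    seg([(0,-.15,.06),(0,.15,.06)]);seg([(.12,-.15,.06),(.12,.15,.06)]);seg([(-.12,-.15,.02),(-.12,.15,.02)])
    cv2.imwrite("pics/fit.png",im[400:1080,1280:2040])
E
python3 fit.py
```

```text
[ 0.5308 -0.18    0.0358]
[[-0.2 -0.4]
 [ 1.1  0.5]
 [ 1.1  1.5]
 [-1.  -0.5]
 [-0.8  0.9]
 [ 1.3  1.8]
 [-1.1  1.2]
 [-1.3  0.1]
 [ 0.7 -0.5]
 [-0.6 -0.6]]
[ 0.5318 -0.1802  0.0379]
[ 0.5293 -0.1802  0.0343]
tin1 [0.5534 0.2145 0.062 ] [0.557  0.2161 0.062 ]
tin2 [0.4464 0.1008 0.062 ] [0.4491 0.1023 0.062 ]
tallA [0.4453 0.2116 0.095 ] [0.4466 0.2128 0.095 ]
tallB [0.4254 0.3488 0.095 ] [0.4274 0.3499 0.095 ]
tallS [ 0.59   -0.1854  0.155 ] in rack 0.0589 -0.0076
tallS [ 0.5941 -0.1815  0.155 ] in rack 0.0632 -0.0038
tinS [ 0.4729 -0.2656  0.082 ] in rack -0.061 -0.0834
tinS [ 0.4765 -0.2632  0.082 ] in rack -0.0572 -0.0812
mill [0.528 0.363 0.   ]
millhead [0.52  0.346 0.15 ]
ram [0.545 0.116 0.04 ]
red1 [0.362 0.248 0.1  ]
red2 [0.345 0.127 0.1  ]
mug [0.683 0.101 0.095] can [0.693 0.295 0.164]
```

View pics/fit.png

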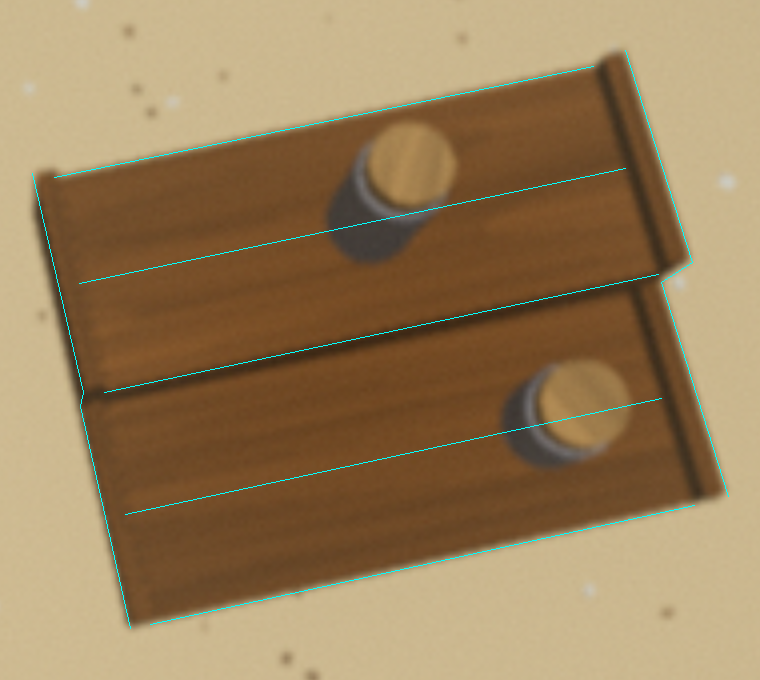

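The overlay matches the rack edges, giving a rack pose of (0.531, -0.180) with yaw 0.036. The two cameras agree to within 2–4 mm on the lids. I'll keep the jaws along rack x throughout and pick the nearest tin first.

carry_out --rows '[[[0.6,1,-1.8,0,-0.05],[0.6,1.8,-3.6,0,-0.1],[0.6,2,-3.9,0,-0.1],[0.6,2,-4,0,-0.1],[0.6,2,-4,0,-0.1],[0.6,2,-4,0,-0.1],[0.6,2,-4,0,-0.1],[0.6,2,-4,0,-0.1],[0.6,2,-4,0,-0.1],[0.6,2,-4,0,-0.1],[0.6,2,-3.3,0,-0.1],[0.6,2.2,-2,0,-0.078]]]' --force 40

```text
clock: 2.5
position: [0.4579, 0.0996, 0.2316]
ee_rot: [0.0, 1.0, 0.015, 0.0]
contact_force: [0.3, 0.2, 0.1]
width: 0.0685
```

carry_out --rows '[[[0.6,0,0,0,0],[0.6,0,0,0,0]]]'

```text
clock: 2.7
position: [0.4574, 0.1018, 0.2311]
ee_rot: [-0.0, 1.0, 0.018, -0.0]
contact_force: [0.3, 0.0, 0.7]
width: 0.0685
```

carry_out --rows '[[[0.6,-1,0,-2,0],[0.6,0,0,-2,0],[0.6,0,0,0,0]]]'

```text
clock: 3.0
position: [0.4443, 0.103, 0.1893]
ee_rot: [-0.0, 1.0, 0.019, -0.003]
contact_force: [0.3, -0.4, -1.6]
width: 0.0683
```

```bash
python3 - <<'E'
from rig import telemetry, cams, finder
from h import *
p=cams.get_image("wrist");cv2.imwrite("pics/w1.png",p["image"][:,:,::-1])
print(telemetry.get_state()["position"],p["eye"])
for t,z in (("tall_a_c",.095),("tin_a_c",.062)):
    for d in finder.boxes_of(p,t): print(t,d["xy"],d["confidence"],back(p,d["xy"],z/2).round(3))
print(proj(p,[[.448,.1015,.062]]))
E
```

```text
[0.44577336 0.10302242 0.19067521] [0.44298736 0.18152595 0.33051967]
tall_a_c [314.5, 182.2] 0.22 [0.443 0.103 0.047]
tin_a_c [314.4, 182.2] 0.61 [0.443 0.099 0.031]
[[319.67140439 188.64130118]]
```

View pics/w1.png

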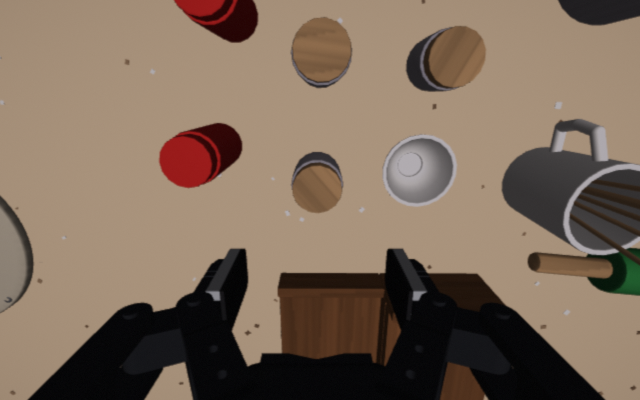

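The wrist view shows the tin lid at (317,187), centred between the fingers (predicted at (320,189)), so I'm descending.

carry_out --rows '[[[0.6,0.1,-0.1,-2,0],[0.6,0,0,-3,0],[0.6,0,0,-3,0],[0.6,0,0,-3,0],[0.6,0,0,-3,0],[0.6,0,0,-2,0],[0.6,0,0,-1.1,0],[0.6,0,0,-0.3,0],[0.6,0,0,0,0],[0.6,0,0,0,0]]]'

```text
clock: 4.15
position: [0.4497, 0.1013, 0.0184]
ee_rot: [-0.0, 1.0, 0.018, 0.001]
contact_force: [0.0, 0.8, 0.1]
width: 0.0686
```

carry_out --rows '[[[0.0,0,0,0,0],[-0.2,0,0,0,0],[-0.4,0,0,0,0],[-0.4,0,0,0,0],[-0.4,0,0,0,0],[-0.4,0,0,0,0]]]'

```text
clock: 4.75
position: [0.4487, 0.1012, 0.0185]
ee_rot: [-0.0, 1.0, 0.018, 0.001]
contact_force: [-1.2, 0.5, 6.6]
width: 0.0488
```

carry_out --rows '[[[-0.4,0,0,1,0],[-0.4,0,0,2,0],[-0.4,0,0,3,0],[-0.4,0,0,3,0],[-0.4,0,0,3,0],[-0.4,0,0,3,0],[-0.4,0,0,2,0],[-0.4,0,0,1,0],[-0.4,0.2,-1,0,0],[-0.4,0.2,-2,0,0],[-0.4,0.2,-3,0,0],[-0.4,0.2,-3,0,0]]]'

```text
clock: 5.95
position: [0.4555, 0.0098, 0.1959]
ee_rot: [0.0, 1.0, 0.019, -0.001]
contact_force: [0.7, -0.1, -1.1]
width: 0.0488
```

carry_out --rows '[[[-0.4,0.2,-3,0,0],[-0.4,0.2,-3,0,0],[-0.4,0.2,-3,0,0],[-0.4,0.2,-3,0,0],[-0.4,0.2,-3,0,0],[-0.4,0.2,-3,0,0],[-0.4,0.2,-2,0,0],[-0.4,0.2,-1.2,0,0],[-0.4,0,-0.5,0,0],[-0.4,0,0,0,0],[-0.4,0,0,0,0]]]'

```text
clock: 7.05
position: [0.4721, -0.205, 0.197]
ee_rot: [-0.001, 1.0, 0.018, -0.0]
contact_force: [0.4, 0.5, -2.0]
width: 0.0487
```

```bash
python3 - <<'E'
from rig import telemetry, cams, finder
from h import *
for n in ("top","wrist"):
    p=cams.get_image(n);cv2.imwrite(f"pics/{n}2.png",p["image"][:,:,::-1])
print(telemetry.get_state()["position"],telemetry.get_state()["width"])
print(proj(p,[[.4747,-.2645,.082],[.592,-.1835,.155]]))
E
```

```text
[ 0.472333   -0.20485832  0.19729632] 0.04820580326924343
[[315.1401119  252.78637522]
 [507.76164167 199.35814419]]
```

View pics/wrist2.png

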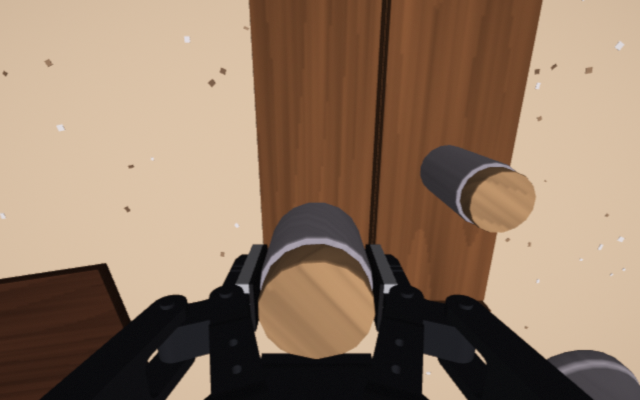

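View pics/top2.png

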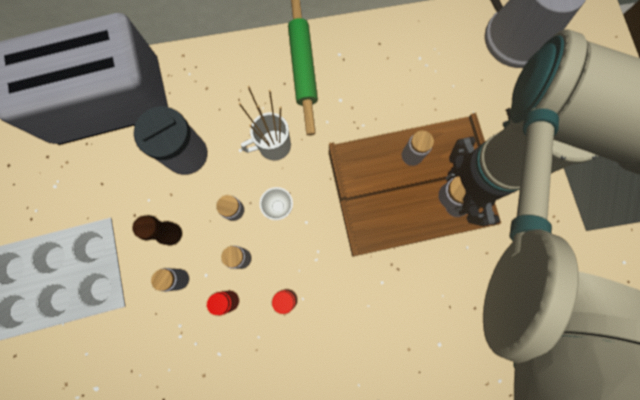

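The wrist view shows the tin held squarely over the lower step. The shelved tall jar's lid is at (501,200), about 4 mm nearer in x than the scene camera gave. Lowering now.

carry_out --rows '[[[-0.4,0,0,-2,0],[-0.4,0,0,-3,0],[-0.4,0,0,-3,0],[-0.4,0,0,-3,0],[-0.4,0,0,-2,0],[-0.4,0,0,-1,0],[-0.4,0,0,-0.6,0],[-0.4,0,0,-0.4,0],[-0.4,0,0,-0.3,0],[-0.4,0,0,0,0],[-0.4,0,0,0,0]]]'

```text
clock: 8.25
position: [0.4729, -0.2062, 0.0449]
ee_rot: [0.0, 1.0, 0.018, 0.001]
contact_force: [0.3, 0.1, 0.0]
width: 0.0485
```

carry_out --rows '[[[-0.4,0,0,-0.2,0],[-0.4,0,0,-0.2,0],[-0.4,0,0,-0.1,0],[-0.4,0,0,0,0],[-0.4,0,0,0,0]]]'

```text
clock: 8.75
position: [0.4725, -0.2059, 0.0393]
ee_rot: [-0.0, 1.0, 0.018, 0.0]
contact_force: [-0.5, 0.4, -1.3]
width: 0.0487
```

carry_out --rows '[[[-0.4,0,0,-0.1,0],[-0.4,0,0,0,0],[-0.4,0,0,0,0]]]'

```text
clock: 9.05
position: [0.4727, -0.206, 0.0386]
ee_rot: [0.0, 1.0, 0.018, 0.0]
contact_force: [-0.8, -0.6, 0.5]
width: 0.0488
```

carry_out --rows '[[[0.22,0,0,-0.05,0],[0.3,0,0,0,0],[0.5,0,0,0,0],[0.5,0,0,0,0],[0.5,0,0,1,0],[0.5,0,0,2,0],[0.5,0,0,3,0],[0.5,0,0,4,0],[0.5,0,0,4,0],[0.6,0,0,3,0],[0.6,0,0,1,0],[0.6,0,0,0,0]]]'

```text
clock: 10.25
position: [0.4732, -0.2063, 0.2197]
ee_rot: [0.001, 1.0, 0.018, 0.002]
contact_force: [0.2, -0.2, 0.1]
width: 0.0684
```

```bash
python3 - <<'E'
from rig import telemetry, cams, finder
from h import *
p=cams.get_image("wrist");cv2.imwrite("pics/w3.png",p["image"][:,:,::-1])
print(telemetry.get_state()["position"],telemetry.get_state()["width"])
for t in ("tall_a_c","tin_a_c"):
    for d in finder.boxes_of(p,t): print(t,d["xy"],d["confidence"])
print(proj(p,[[.4747,-.2645,.082],[.592,-.1835,.155],[.4727,-.206,.082]]))
E
```

```text
[ 0.47231836 -0.20572435  0.21789212] 0.06843253241597141
tin_a_c [312.9, 176.4] 0.73
[[313.73823643 240.00671118]
 [487.00398652 186.33906897]
 [313.76672619 183.06929716]]
```

View pics/w3.png

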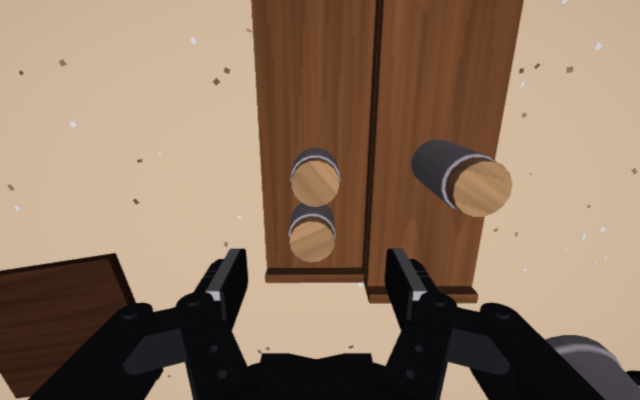

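The wrist view shows both tins in line, lids at (316,183) and (313,241), about 59 mm apart. Next is the far tin.

carry_out --rows '[[[0.6,0.3,1.5,0,0],[0.6,0.6,3,0,0],[0.6,0.8,4,0,0],[0.6,0.8,4,0,0],[0.6,0.8,4,0,0],[0.6,0.8,4,0,0],[0.6,0.8,4,0,0],[0.6,0.8,4,0,0],[0.6,0.8,4,0,0],[0.6,0.8,4,0,0],[0.6,0.8,3.5,0,0],[0.6,0.3,2,0,0]]]'

```text
clock: 11.6
position: [0.5556, 0.218, 0.2161]
ee_rot: [-0.0, 1.0, 0.019, -0.001]
contact_force: [-0.1, -0.5, -0.3]
width: 0.0685
```

carry_out --rows '[[[0.6,-0.2,0,-2,0],[0.6,0,0,-1,0],[0.6,0,0,0,0]]]'

```text
clock: 11.9
position: [0.5523, 0.2142, 0.185]
ee_rot: [0.001, 1.0, 0.018, -0.003]
contact_force: [0.4, -0.6, -0.2]
width: 0.0686
```

```bash
python3 - <<'E'
from rig import telemetry, cams, finder
from h import *
p=cams.get_image("wrist");cv2.imwrite("pics/w4.png",p["image"][:,:,::-1])
print(telemetry.get_state()["position"],telemetry.get_state()["width"])
print(proj(p,[[.555,.2153,.062],[.446,.212,.095]]))
E
```

```text
[0.55330448 0.21400699 0.18630761] 0.06816780511422921
[[318.74943235 186.94022137]
 [180.1381137  197.63626725]]
```

View pics/w4.png

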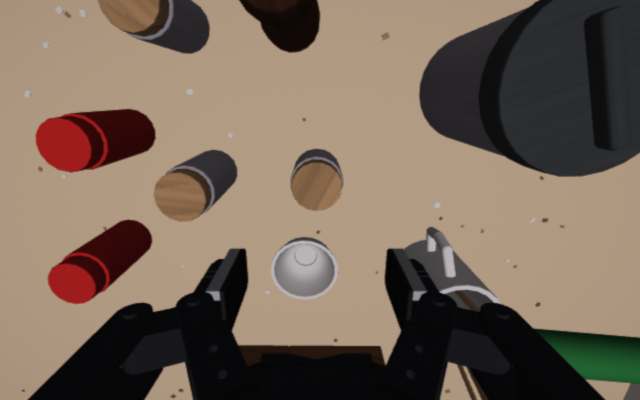

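Tin lid is at (317,185), as predicted and centred between the fingers. Descending.

carry_out --rows '[[[0.6,0,0.1,-2,0],[0.6,0,0,-3,0],[0.6,0,0,-3,0],[0.6,0,0,-3,0],[0.6,0,0,-3,0],[0.6,0,0,-1.7,0],[0.6,0,0,-0.8,0],[0.6,0,0,-0.2,0],[0.6,0,0,0,0],[0.6,0,0,0,0]]]'

```text
clock: 12.95
position: [0.5556, 0.2153, 0.0221]
ee_rot: [-0.0, 1.0, 0.018, 0.001]
contact_force: [0.6, 0.4, 0.5]
width: 0.0685
```

carry_out --rows '[[[0.0,0,0,0,0],[-0.2,0,0,0,0],[-0.4,0,0,0,0],[-0.4,0,0,0,0],[-0.4,0,0,0,0],[-0.4,0,0,0,0]]]'

```text
clock: 13.55
position: [0.5549, 0.2153, 0.0222]
ee_rot: [-0.0, 1.0, 0.018, 0.001]
contact_force: [-1.6, -1.1, 4.8]
width: 0.0487
```

carry_out --rows '[[[-0.4,0,0,1,0],[-0.4,0,0,2,0],[-0.4,0,0,3,0],[-0.4,0,0,3,0],[-0.4,0,0,3,0],[-0.4,0,0,3,0],[-0.4,0,0,2,0],[-0.4,0,0,1,0],[-0.4,-1,-1,0,0],[-0.4,-1.5,-2,0,0],[-0.4,-1,-3,0,0],[-0.4,-1,-3,0,0]]]'

```text
clock: 14.75
position: [0.5067, 0.1238, 0.199]
ee_rot: [0.0, 1.0, 0.019, -0.002]
contact_force: [0.4, -0.7, -1.7]
width: 0.0485
```

carry_out --rows '[[[-0.4,-0.8,-3.5,0,0],[-0.4,-0.6,-3.5,0,0],[-0.4,-0.5,-3.5,0,0],[-0.4,-0.5,-3.5,0,0],[-0.4,-0.5,-3.5,0,0],[-0.4,-0.5,-3.5,0,0],[-0.4,-0.3,-3,0,0],[-0.4,-0.2,-2,0,0],[-0.4,0,-1.2,0,0],[-0.4,0,0,0,0],[-0.4,0,0,0,0]]]'

```text
clock: 15.85
position: [0.4698, -0.1461, 0.2001]
ee_rot: [-0.001, 1.0, 0.018, -0.001]
contact_force: [-0.4, 0.6, -1.9]
width: 0.0487
```

```bash
python3 - <<'E'
from rig import telemetry, cams, finder
from h import *
p=cams.get_image("wrist");cv2.imwrite("pics/w5.png",p["image"][:,:,::-1])
print(telemetry.get_state()["position"],telemetry.get_state()["width"])
print(proj(p,[[.4747,-.2645,.082],[.4727,-.206,.082]]))
E
```

```text
[ 0.46999976 -0.14579966  0.20033773] 0.04826251871682742
[[315.66178401 304.61993451]
 [315.78716143 251.63858101]]
```

View pics/w5.png

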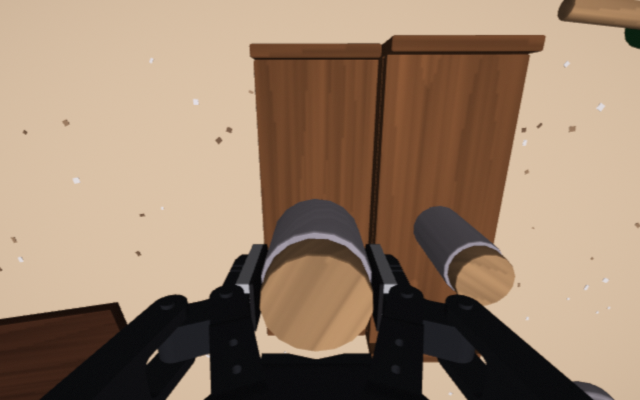

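The tin is held over its slot. Lowering in slow stages.

carry_out --rows '[[[-0.4,0.05,0,-2,0],[-0.4,0,0,-3,0],[-0.4,0,0,-3,0],[-0.4,0,0,-3,0],[-0.4,0,0,-2,0],[-0.4,0,0,-1,0],[-0.4,0,0,-0.6,0],[-0.4,0,0,-0.5,0],[-0.4,0,0,-0.3,0],[-0.4,0,0,0,0],[-0.4,0,0,0,0]]]'

```text
clock: 17.0
position: [0.4715, -0.1471, 0.0474]
ee_rot: [0.0, 1.0, 0.018, 0.001]
contact_force: [-0.1, 0.7, -1.1]
width: 0.0484
```

carry_out --rows '[[[-0.4,0,0,-0.2,0],[-0.4,0,0,-0.2,0],[-0.4,0,0,-0.1,0],[-0.4,0,0,-0.05,0],[-0.4,0,0,0,0],[-0.4,0,0,0,0]]]'

```text
clock: 17.6
position: [0.471, -0.147, 0.0422]
ee_rot: [0.0, 1.0, 0.018, 0.0]
contact_force: [-3.2, 0.1, 6.0]
width: 0.0485
```

carry_out --rows '[[[0.22,0,0,0,0],[0.3,0,0,0,0],[0.5,0,0,0,0],[0.5,0,0,0,0],[0.5,0,0,1,0],[0.5,0,0,2,0],[0.5,0,0,3,0],[0.5,0,0,4,0],[0.5,0,0,4,0],[0.6,0,0,3,0],[0.6,0,0,1,0],[0.6,0,0,0,0]]]'

```text
clock: 18.8
position: [0.4718, -0.1472, 0.2231]
ee_rot: [0.001, 1.0, 0.018, 0.002]
contact_force: [-0.0, -0.1, -0.4]
width: 0.068
```

carry_out --rows '[[[0.5,-0.2,1.5,0,0],[0.5,-0.2,3,0,0],[0.5,-0.2,3.5,0,0],[0.5,-0.2,3.5,0,0],[0.5,-0.3,3.5,0,0],[0.5,-0.3,3.5,0,0],[0.5,-0.3,3.5,0,0],[0.5,-0.2,3.5,0,0],[0.5,-0.2,3.5,0,0],[0.5,-0.2,3.4,0,0],[0.5,-0.2,2,0,0],[0.5,0,1,0,0]]]'

```text
clock: 20.0
position: [0.4436, 0.209, 0.2192]
ee_rot: [0.0, 1.0, 0.019, -0.002]
contact_force: [-0.2, -0.2, 0.1]
width: 0.0639
```

carry_out --rows '[[[0.5,0,0,0,0],[0.5,0,0,0,0]]]'

```text
clock: 20.2
position: [0.4453, 0.2065, 0.2204]
ee_rot: [0.001, 1.0, 0.018, -0.001]
contact_force: [0.4, -0.3, 0.0]
width: 0.064
```

```bash
python3 - <<'E'
from rig import telemetry, cams, finder
from h import *
p=cams.get_image("wrist");cv2.imwrite("pics/w6.png",p["image"][:,:,::-1])
print(telemetry.get_state()["position"],telemetry.get_state()["width"])
print(proj(p,[[.446,.2122,.095],[.4264,.3494,.095],[.362,.248,.1]]))
t=cams.get_image("top");cv2.imwrite("pics/top6.png",t["image"][:,:,::-1])
crop(t,320,100,510,270,4,"pics/top6r.png")
E
```

```text
[0.44562076 0.20620685 0.22069635] 0.06412043013735057
[[316.02499851 181.14969241]
 [296.72295904   3.90473687]
 [217.07771177 137.7265389 ]]
```

View pics/w6.png

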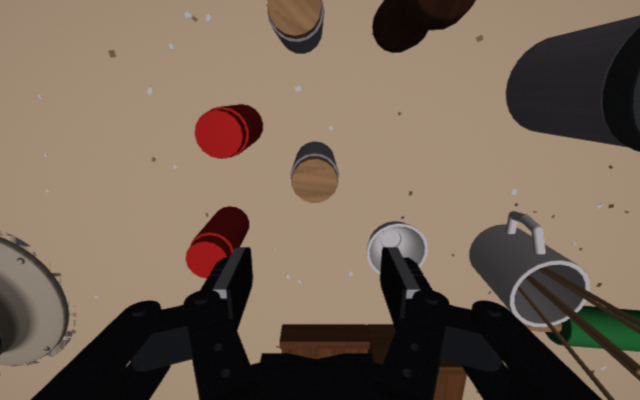

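View pics/top6r.png

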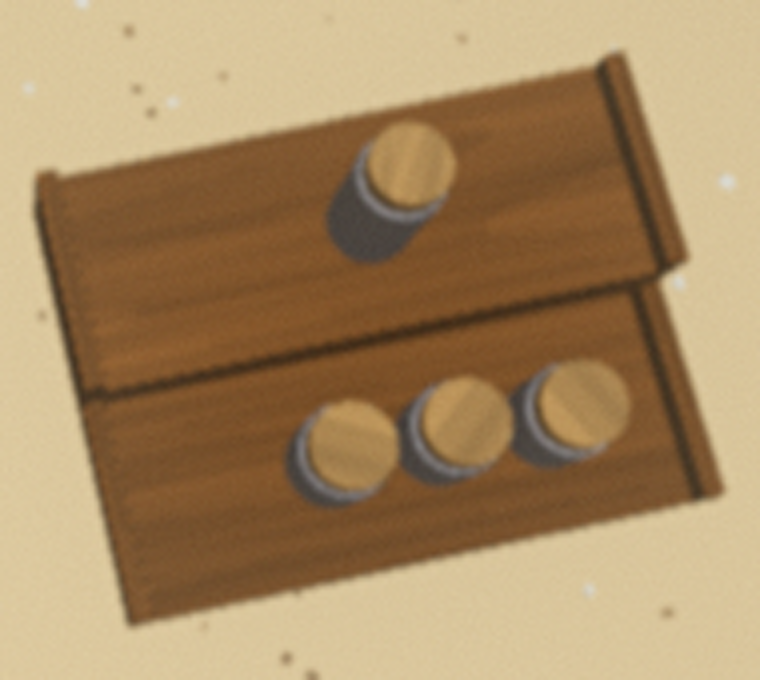

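The top view shows three evenly spaced tins on the lower step's middle line. The wrist view shows the tall jar's lid at (315,180), as predicted. Descending on it.

carry_out --rows '[[[0.5,0,0.6,-2,0],[0.5,0,0,-3,0],[0.5,0,0,-3,0],[0.5,0,0,-3,0],[0.5,0,0,-3,0],[0.5,0,0,-2.2,0],[0.5,0,0,-1,0],[0.5,0,0,-0.5,0],[0.5,0,0,0,0],[0.5,0,0,0,0]]]'

```text
clock: 21.3
position: [0.447, 0.2132, 0.0453]
ee_rot: [-0.0, 1.0, 0.018, 0.001]
contact_force: [0.8, -0.3, -0.2]
width: 0.0639
```

carry_out --rows '[[[0.0,0,0,0,0],[-0.2,0,0,0,0],[-0.4,0,0,0,0],[-0.4,0,0,0,0],[-0.4,0,0,0,0],[-0.4,0,0,0,0]]]'

```text
clock: 21.9
position: [0.4464, 0.2134, 0.0454]
ee_rot: [-0.0, 1.0, 0.018, 0.001]
contact_force: [-1.9, -0.7, 6.1]
width: 0.0449
```

carry_out --rows '[[[-0.4,0,0,1,0],[-0.4,0,0,2,0],[-0.4,0,0,3,0],[-0.4,0,0,3,0],[-0.4,0,0,3,0],[-0.4,0,0,3,0],[-0.4,0,0,2,0],[-0.4,0,0,1,0],[-0.4,0.2,-1,0,0],[-0.4,0.2,-2,0,0],[-0.4,0.3,-3,0,0],[-0.4,0.3,-3,0,0]]]'

```text
clock: 23.1
position: [0.455, 0.1216, 0.2227]
ee_rot: [0.0, 1.0, 0.019, -0.001]
contact_force: [0.1, -0.6, -1.3]
width: 0.0454
```

carry_out --rows '[[[-0.4,1,-3,0,0],[-0.4,1,-3,0,0],[-0.4,1,-3,0,0],[-0.4,1.5,-3,0,0],[-0.4,2,-3,0,0],[-0.4,2,-3,0,0],[-0.4,2,-3,0,0],[-0.4,1.5,-2,0,0],[-0.4,1,-1.5,0,0],[-0.4,0.3,-0.6,0,0],[-0.4,0,0,0,0],[-0.4,0,0,0,0]]]'

```text
clock: 24.3
position: [0.588, -0.1269, 0.224]
ee_rot: [-0.001, 1.0, 0.018, -0.001]
contact_force: [0.0, 1.0, -1.4]
width: 0.0449
```

```bash
python3 - <<'E'
from rig import telemetry, cams, finder
from h import *
p=cams.get_image("wrist");cv2.imwrite("pics/w7.png",p["image"][:,:,::-1])
print(telemetry.get_state()["position"],telemetry.get_state()["width"])
print(proj(p,[[.592,-.1835,.155]]))
E
```

```text
[ 0.58814547 -0.12672603  0.2242563 ] 0.04489167617552787
[[317.1409792  277.91046679]]
```

View pics/w7.png

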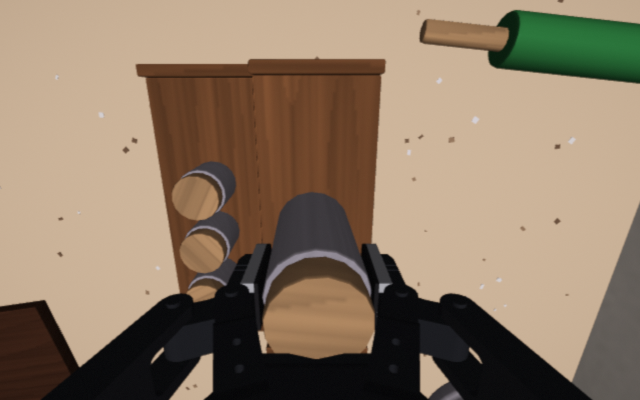

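The jar is held over the upper step and the neighbours are clear. Lowering.

carry_out --rows '[[[-0.4,0,-0.1,-2,0],[-0.4,0,0,-3,0],[-0.4,0,0,-2.5,0],[-0.4,0,0,-1.5,0],[-0.4,0,0,-1,0],[-0.4,0,0,-0.6,0],[-0.4,0,0,-0.4,0],[-0.4,0,0,-0.3,0],[-0.4,0,0,0,0],[-0.4,0,0,0,0]]]'

```text
clock: 25.35
position: [0.5894, -0.129, 0.1119]
ee_rot: [0.0, 1.0, 0.018, 0.001]
contact_force: [-0.9, -0.5, -1.2]
width: 0.0451
```

carry_out --rows '[[[-0.4,0,0,-0.2,0],[-0.4,0,0,-0.2,0],[-0.4,0,0,-0.15,0],[-0.4,0,0,-0.05,0],[-0.4,0,0,0,0],[-0.4,0,0,0,0]]]'

```text
clock: 25.95
position: [0.589, -0.1289, 0.1056]
ee_rot: [0.0, 1.0, 0.018, 0.0]
contact_force: [-0.7, -0.7, 2.5]
width: 0.0451
```

carry_out --rows '[[[0.13,0,0,-0.05,0],[0.2,0,0,0,0],[0.4,0,0,0,0],[0.5,0,0,0,0],[0.5,0,0,1,0],[0.5,0,0,2,0],[0.5,0,0,3,0],[0.5,0,0,3,0],[0.5,0,0,2,0],[0.5,0,0,1,0],[0.5,0,0,0,0]]]'

```text
clock: 27.05
position: [0.5899, -0.1292, 0.2268]
ee_rot: [0.001, 1.0, 0.018, 0.002]
contact_force: [0.4, -0.2, 0.5]
width: 0.0639
```

carry_out --rows '[[[0.5,-1,2,0.5,0],[0.5,-1.5,4,0,0],[0.5,-1.5,4,0,0],[0.5,-1.5,4.5,0,0],[0.5,-1.5,4.5,0,0],[0.5,-1.5,4.5,0,0],[0.5,-1.5,4.5,0,0],[0.5,-1.5,4.5,0,0],[0.5,-1.5,4.5,0,0],[0.5,-1.5,4.5,0,0],[0.5,-1,4,0,0],[0.5,-0.8,2.5,0,0]]]'

```text
clock: 28.25
position: [0.4229, 0.3538, 0.2285]
ee_rot: [0.0, 1.0, 0.019, -0.002]
contact_force: [0.4, -0.1, -0.1]
width: 0.064
```

carry_out --rows '[[[0.5,0,0,0,0],[0.5,0,0,0,0],[0.5,0,0,0,0]]]'

```text
clock: 28.55
position: [0.4254, 0.3501, 0.2292]
ee_rot: [0.001, 1.0, 0.018, -0.001]
contact_force: [1.1, -0.5, -0.3]
width: 0.064
```

```bash
python3 - <<'E'
from rig import telemetry, cams, finder
from h import *
p=cams.get_image("wrist");cv2.imwrite("pics/w8.png",p["image"][:,:,::-1])
print(telemetry.get_state()["position"],telemetry.get_state()["width"])
print(proj(p,[[.4264,.3494,.095]]))
t=cams.get_image("top");cv2.imwrite("pics/top8.png",t["image"][:,:,::-1])
crop(t,320,100,510,270,4,"pics/top8r.png")
E
```

```text
[0.4257999  0.34993493 0.22941676] 0.06399868730240652
[[316.03296446 185.25373829]]
```

View pics/w8.png

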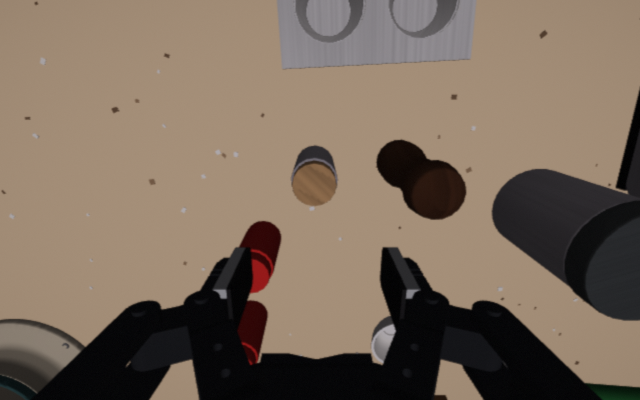

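View pics/top8r.png

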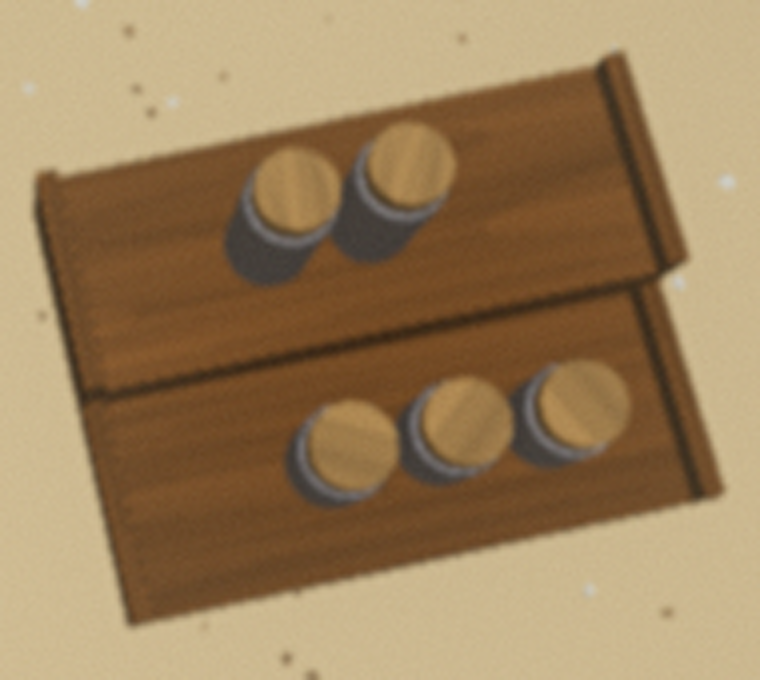

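The top view shows the two tall jars about 54 mm apart on the middle line. The wrist view shows the last jar's lid at (315,184), as predicted, with the mill clear. Descending.

carry_out --rows '[[[0.5,0,0,-2,0],[0.5,0,0,-3,0],[0.5,0,0,-3,0],[0.5,0,0,-3,0],[0.5,0,0,-3,0],[0.5,0,0,-2.3,0],[0.5,0,0,-1.2,0],[0.5,0,0,-0.7,0],[0.5,0,0,0,0],[0.5,0,0,0,0]]]'

```text
clock: 29.65
position: [0.4269, 0.3514, 0.0488]
ee_rot: [-0.0, 1.0, 0.018, 0.001]
contact_force: [0.5, 0.2, 0.1]
width: 0.0644
```

carry_out --rows '[[[0.0,0,0,0,0],[-0.2,0,0,0,0],[-0.4,0,0,0,0],[-0.4,0,0,0,0],[-0.4,0,0,0,0],[-0.4,0,0,0,0]]]'

```text
clock: 30.25
position: [0.4263, 0.3516, 0.0491]
ee_rot: [-0.001, 1.0, 0.018, 0.001]
contact_force: [-2.1, -0.2, 5.6]
width: 0.0453
```

carry_out --rows '[[[-0.4,0,0,1,0],[-0.4,0,0,2,0],[-0.4,0,0,3,0],[-0.4,0,0,3,0],[-0.4,0,0,3,0],[-0.4,0,0,3,0],[-0.4,0,0,2,0],[-0.4,0,0,1,0],[-0.4,0.2,-1,0,0],[-0.4,0.2,-2,0,0],[-0.4,0.3,-3,0,0],[-0.4,0.3,-3,0,0]]]'

```text
clock: 31.45
position: [0.435, 0.2592, 0.226]
ee_rot: [0.001, 1.0, 0.019, -0.002]
contact_force: [0.8, -1.3, -1.3]
width: 0.0451
```

carry_out --rows '[[[-0.4,0.5,-3.5,0,0],[-0.4,0.5,-3.5,0,0],[-0.4,0.5,-3.5,0,0],[-0.4,0.5,-3.5,0,0],[-0.4,1,-3.5,0,0],[-0.4,2,-3.5,0,0],[-0.4,2.5,-3.5,0,0],[-0.4,2.5,-3.5,0,0],[-0.4,2.5,-2.5,0,0],[-0.4,1.6,-1.5,0,0],[-0.4,1,-1,0,0],[-0.4,0.5,-0.1,0,0]]]'

```text
clock: 32.65
position: [0.5917, -0.0713, 0.2262]
ee_rot: [-0.0, 1.0, 0.017, -0.001]
contact_force: [-0.6, 0.3, -1.2]
width: 0.0454
```

carry_out --rows '[[[-0.4,0,0,0,0],[-0.4,0,0,0,0],[-0.4,0,0,0,0]]]'

```text
clock: 32.95
position: [0.5912, -0.0688, 0.228]
ee_rot: [-0.0, 1.0, 0.019, -0.0]
contact_force: [-0.0, 0.2, -1.5]
width: 0.0447
```

```bash
python3 - <<'E'
from rig import telemetry, cams, finder
from h import *
p=cams.get_image("wrist");cv2.imwrite("pics/w9.png",p["image"][:,:,::-1])
print(telemetry.get_state()["position"],telemetry.get_state()["width"])
E
```

```text
[ 0.59130713 -0.06895136  0.22809249] 0.044831618888504926
```

View pics/w9.png

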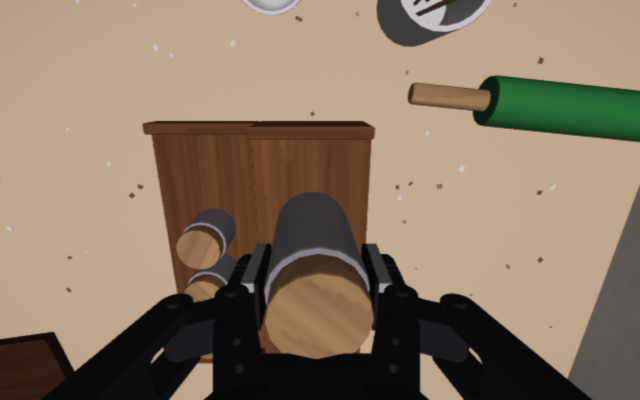

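Jar is over the step, about 5 mm off the slot in x and y. Correcting that while lowering.

carry_out --rows '[[[-0.4,-0.5,-0.4,-2,0],[-0.4,0,0,-3,0],[-0.4,0,0,-2.5,0],[-0.4,0,0,-1.5,0],[-0.4,0,0,-1,0],[-0.4,0,0,-0.6,0],[-0.4,0,0,-0.4,0],[-0.4,0,0,-0.3,0],[-0.4,0,0,0,0],[-0.4,0,0,0,0]]]'

```text
clock: 34.0
position: [0.5874, -0.074, 0.1154]
ee_rot: [0.0, 1.0, 0.018, 0.001]
contact_force: [-0.3, -0.3, -1.3]
width: 0.045
```

carry_out --rows '[[[-0.4,0,0,-0.2,0],[-0.4,0,0,-0.2,0],[-0.4,0,0,-0.15,0],[-0.4,0,0,-0.05,0],[-0.4,0,0,0,0],[-0.4,0,0,0,0]]]'

```text
clock: 34.6
position: [0.587, -0.074, 0.1093]
ee_rot: [0.0, 1.0, 0.018, 0.0]
contact_force: [-1.2, -0.5, 2.7]
width: 0.045
```

carry_out --rows '[[[0.13,0,0,-0.05,0],[0.2,0,0,0,0],[0.4,0,0,0,0],[0.5,0,0,0,0],[0.5,0,0,1,0],[0.5,0,0,2,0],[0.5,0,0,3,0],[0.5,0,0,3,0],[0.5,0,0,2,0],[0.5,0,0,1,0],[0.5,0,0,0,0]]]'

```text
clock: 35.7
position: [0.5879, -0.0741, 0.2302]
ee_rot: [0.0, 1.0, 0.018, 0.002]
contact_force: [-1.2, -0.6, 1.1]
width: 0.0643
```

carry_out --rows '[[[0.5,-1.5,0,1,0],[0.5,-3,1,0,0],[0.5,-3,2,0,0],[0.5,-3,3,0,0],[0.5,-3,4,0,0],[0.5,-3,4,0,0],[0.5,-2,4,0,0],[0.5,-1,4,0,0],[0.5,0,4,0,0],[0.5,0,2,0,0],[0.5,0,0,0,0],[0.5,0,0,0,0]]]'

```text
clock: 36.9
position: [0.3907, 0.2054, 0.2376]
ee_rot: [0.001, 1.0, 0.019, -0.001]
contact_force: [0.6, -0.2, 0.4]
width: 0.0645
```

```bash
python3 - <<'E'
from rig import telemetry, cams, finder
from h import *
t=cams.get_image("top");cv2.imwrite("pics/top10.png",t["image"][:,:,::-1])
crop(t,320,100,510,270,4,"pics/top10r.png")
s=cams.get_image("scene");cv2.imwrite("pics/sc10.png",s["image"][:,:,::-1])
E
```

```text
(no output)
```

View pics/top10r.png

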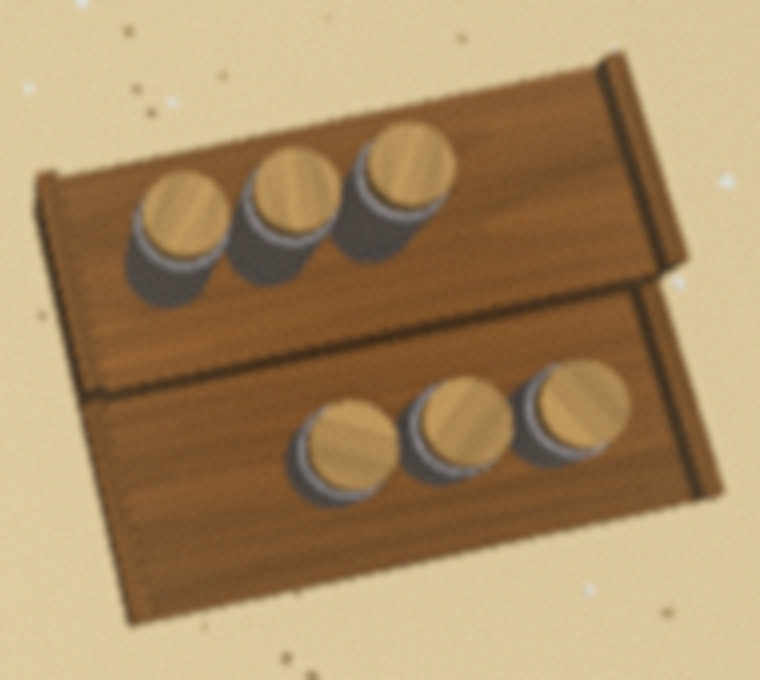

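View pics/sc10.png

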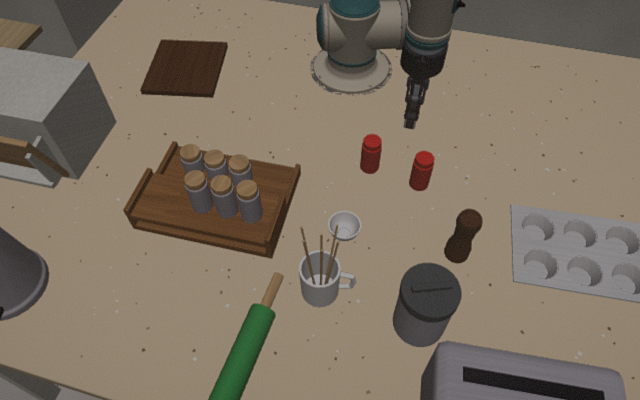

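View pics/top10.png

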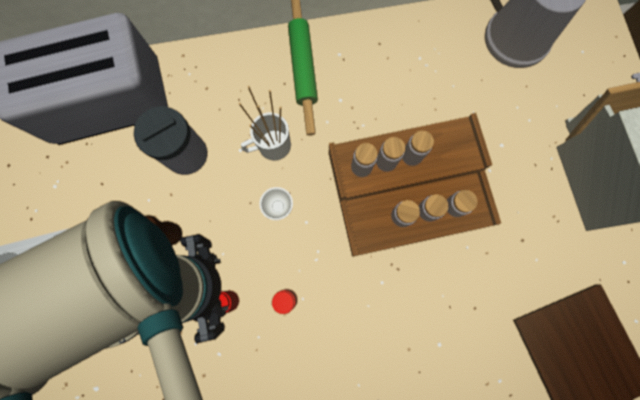

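Top view: both rows are straight. In the crop the tall lids are at (184,214), (296,190) and (413,165), and the tin lids at (352,446), (467,422) and (585,404). The scene view shows all of them upright and the bystanders unmoved. One numeric check before I hand in.

```bash
python3 - <<'E'
from fit import *
from rig import manip, telemetry
v=[.5308,-.18,.0358];c,s=np.cos(v[2]),np.sin(v[2])
for L,z in (([(184,214),(296,190),(413,165)],.155),([(352,446),(467,422),(585,404)],.082)):
    P=np.array([back(T,tp(a),z)[:2] for a in L])-v[:2]
    print((P@np.array([[c,-s],[s,c]])).round(4),np.linalg.norm(np.diff(P,axis=0),axis=1).round(4))
print(telemetry.get_state()["qd"].round(3))
E
```

```text
[[ 0.0584  0.1038]
 [ 0.0587  0.0495]
 [ 0.0589 -0.0076]] [0.0543 0.0571]
[[-0.0568  0.0369]
 [-0.0572 -0.0228]
 [-0.0609 -0.0834]] [0.0597 0.0607]
[-0.012 -0.001 -0.007  0.004 -0.005  0.002]
```

All values are within limits, so I'm handing in.

```bash
python3 -c "
from rig import manip
print(manip.sign_off())"
```

```text
the job is handed in; nothing more can be done
None
```

I placed both tins and both tall jars on the rack next to the ones already there, lowering each until it reached the step before letting go. I handed the job in at about 37 s; the hand-in gives no verdict.

| Row | Centre spacing (limit) | Gap between neighbours | Distance from middle line |
|---|---|---|---|
| Tall jars (upper step) | 54 and 57 mm (64 mm) | about 8 and 11 mm | within 2 mm |
| Tins (lower step) | 60 and 61 mm (68 mm) | about 10 and 11 mm | within 4 mm |

- **Final pictures:** everything stands upright, the shelved jar and tin show no visible shift, and the pepper mill, ramekin, mug and canister look unmoved. I judged all of that by eye from the top and scene views. The arm finished clear of everything.
- **Disagreements:** the top and scene cameras differed by 2–4 mm on some positions, most for the shelved tall jar. That is well inside the limits, and no check failed.

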